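# Rebuild the spindle stack and lock it with the bayonet cap

## Task

Put the spindle back together: slide the bearing down the upright shaft until it rests on the sprung seat, then the brass spacer on top of it, then the red-rimmed bayonet cap with its recessed face up. Feel for the angle at which the cap drops over the brass cross bar, press it down against the spring, turn it until the bar can snap into a groove of the cap, and let go so that it stays locked. Be gentle: never lean on the spindle harder than about 40 N, and leave the T-handled driver and the pliers where they lie.

Things in the scene. Friction and masses are not known exactly. Their poses are not given: they have to be found in the camera images.
- stand: Fixed upright spindle on a round green flange. Origin: centre of the flange's underside, z up along the shaft. Flange 90 mm across, 20 mm high. Shaft 32 mm across up to z = 58 mm, then a cone to a neck 15 mm across from z = 62 to 86 mm, then a tapered nose to the top at z = 94 mm
- bar_mid (a point): Middle of the brass cross bar through the neck (z = 82 mm of the stand; underside 79, top 85): 30 mm long over its ends, 5 mm wide. It lies 0.3 to 2.5 rad anticlockwise (seen from above) from the stand's x axis, at an angle that differs each time and is NOT measured (these axes are the stand's): look at it, or feel for it with the cap. It is locked and does not turn
- seat_rest (a point): Centre of the unloaded seat's top face, 36 mm above the stand's origin, fixed to the stand. The seat is a dark steel ring 48 mm across on a coil spring round the shaft. The spring begins to give at 5 N and takes 0.8 N more per mm; the parts' own weight does not move it
- seat (a joint): How far the sprung seat is pressed down, 0 to 0.011 m (solid stop). With all three parts on and the robot off: about 0.004 when the cap is locked (bar in a groove), 0 when the bar does not hold the cap down, 0.007 when the bar bears on a rib between slot and groove
- bearing: Ball bearing, steel with a black shield, 56 mm outside, 35 mm bore, 14 mm high, lying flat, loose. Origin: centre of its underside, z up
- spacer: Plain brass spacer sleeve, 48 mm outside, 35 mm bore, 24 mm high, standing on end, loose. Origin: centre of its underside, z up
- cap: Bayonet retaining cap, red knurled rim 50 mm outside, steel inside, 12 mm high, bore 19 mm, lying with its recessed face up, loose. Origin: centre of its underside, z up; +x runs through one slot. On the shaft, a cap that has not found the bar stops with its underside at z = 85 mm of the stand (on the bar); one that has, at z = 74 mm (on the spacer)
- cap_slot (a point): Middle of the cap's slot on its +x side, at the underside, 13.5 mm from the cap's axis; the other slot is its mirror image on -x. The slots go right through, reach out to 17.5 mm radius and pass the cross bar when it lies within about 0.1 rad of the cap's x axis
- cap_face (a point): Centre of the cap's top, 12 mm above its underside. Two lines of grooves in it, 3 mm deep, lie 1.07 rad either side of the slot line; ribs between are full height. To lock: bar through the slots, press until the underside is below z = 67 mm of the stand (seat past 0.007), turn 1.07 rad either way, let up: the bar then sits in the grooves, to within 0.1 rad
- t_driver: T-handled driver with a blue and yellow grip, 136 x 112 x 25 mm, lying behind the spindle; bystander. Origin: centre of its underside
- pliers: Red-handled pliers, 147 x 36 x 10 mm, lying at the front left; bystander. Origin: centre of its underside
Mind the look-alikes: they are no part of the job. Several things look just like the cap: the one meant starts farthest to the robot's left. What is shaped like the stand but purple is not meant.

How it is judged:
By the outcome, as a careful person would: the job done as asked, in the order asked, and still so for the second after the job is handed in, with the robot touching nothing.
It also fails if it takes over 72 s, if anything falls off the work surface, if the arm or the gripper's body presses on something with over 40 N, if the wrist force passes 120 N, or if a joint passes its speed limit or range.

## Robot

A 6-joint arm with a two-finger parallel gripper is mounted at the origin on a cart in front of the work surface, level with it; the furniture and walls round the work are solid. World frame = base frame: x ahead of the robot, y to its left, z up, the work surface at z = 0. Lengths are in mm, angles in rad, forces in N, time in s.
With the tool pointing down it reaches from about 300 to 775 mm from the base axis. Payload 14.6 kg.
Tool frame: the origin (TCP) lies between the finger pads; the fingertips stand manip.tip_reach ahead of it and the grasp point (between the pads) lies 5 mm behind it (manip.tip_reach is the distance from the TCP to the fingertips, in mm); z points along the fingers, y is the line along which they close (so a half turn about z gives the same grasp; the last joint's range is limited). The gripper opens to 94 mm and grips with 3 to 60 N. Pads are 16 mm wide; open, the fingers measure 119 mm over their backs; the gripper's body (75 mm by 177 mm) begins 78 mm behind the grasp point.
Start: joints at [1.119, 0.3, 1.521, -0, 1.321, -0.067], TCP at [206.452, 509.771, 219.446] pointing down, gripper open.
Joint ranges: [-3.03, 3.03], [-0.79, 2.21], [0.23, 2.52], [-1.04, 4.18], [0, 3.07], [-2.55, 2.55]. Speed limits (rad/s): [2.22, 2.22, 2.57, 3.14, 3.14, 3.14].

## Interface

Orientations are given as [roll, pitch, yaw] about the fixed x, y, z axes, in that order (R = Rz(yaw) Ry(pitch) Rx(roll)).
In Python, from cell import manip gives the robot as it stands. The module is installed in compiled form; this text tells all that it offers.
- The arm moves only by the shell command python3 -m creep 'ROWS' [FORCE]. ROWS is JSON, a list of rows, each a list of 3 entries, a list of its own where there are three numbers: the opening, from -1 (shut) to 1 (fully open), then the shift along the tool's x, y, z in cm, then the turn about the tool's z in units of 5 degrees (1.0 is 5 degrees). In form: [[grip, [tx, ty, tz], roll], ...]. A call has 1 to 12 rows; each row is the pose to reach, as a shift and turn from the pose commanded when the call began, along the tool's axes at that moment; what a row does not reach only later rows make up. A row lasts 1/10 s, in which the tool goes at most 50 mm and 8.59 degrees, less where a joint would pass 70% of its speed; a pose out of reach is approached as far as the arm can. A call with a gripper value outside its range is refused whole. The fingers move at their own pace and stop on an object; FORCE is the grip in N (left out, the last holds). Time passes only in rows, so rows that repeat a pose let the fingers close. It gives the time, the measured TCP pose, the force, the opening and the grip force at its end, in the units of the state.
- manip.read_state(): the state, without advancing time (a new reading comes with each control period).
- manip.camera(name): name is "scene" or "top"; returns the picture (384x512x3 uint8, red, green, blue); there is no depth.
- manip.camera_params(name): a dict with "fovy" (degrees; the focal length in pixels is half the picture's height over the tangent of half this angle, whatever the lens; pixels are square), "cx", "cy" (the principal point, pixels), "origin" and "attitude" of the camera in the world. Camera axes: x right, y down, z forward; pixel columns grow to the right and rows downward; lengths in mm; the calibration is good to about 2 mm. A picture is of the moment at which its call begins. camera_params takes no time and is no camera call.
- manip.sign_off(): hands the job in; it is judged then, once.
The state is a dict: "clock": time; "joints": joint angles; "qd": joint speeds; "effort": joint torques, N m; "eef_pos": TCP position; "eef_rot": TCP orientation; "wrist_force": force on the tool from outside, world axes, zero at the start; "moment": the same for the moment, N m; "finger_gap": finger opening in mm; "finger_force": force on a finger pad.
Only numpy, scipy, OpenCV 4.12 (cv2) and the standard library are available. Lean on these libraries where they do the work, as an engineer would, in place of code of your own. Each camera call takes 0.05 s, during which the arm holds its last target. There are 200 camera calls.

## Working session

There is one attempt and no reset: what is moved stays moved. The work goes in short steps, Python scripts to look and compute and a shell command to move; the robot and the scene stay as the last step left them, time stands still between calls to the robot, and variables do not carry over. Pictures are saved under pics/ and viewed, at most 10 in all, crops included, and the job is handed in when it is done.

```bash
mkdir -p pics; cat > h.py <<'E'
import numpy as np, cv2
from cell import manip
from scipy.spatial.transform import Rotation as R
def cam(n):
    p=manip.camera_params(n); f=192/np.tan(np.radians(p["fovy"])/2)
    a=np.array(p["attitude"],float)
    M=a if a.shape==(3,3) else R.from_euler('xyz',a).as_matrix()
    return p,f,M,np.array(p["origin"],float)
def px2w(n,u,v,z):
    p,f,M,o=cam(n); d=M@np.array([(u-p["cx"])/f,(v-p["cy"])/f,1]); return o+d*(z-o[2])/d[2]
def w2px(n,w):
    p,f,M,o=cam(n); c=M.T@(np.array(w,float)-o); return [p["cx"]+f*c[0]/c[2],p["cy"]+f*c[1]/c[2]]
def shot(n,name):
    im=manip.camera(n); cv2.imwrite(name,im[:,:,::-1]); return im
E
python3 - <<'E'
from h import *
a=shot("top","pics/t0.png");b=shot("scene","pics/s0.png")
cv2.imwrite("pics/both.png",cv2.resize(a,(800,600),interpolation=2)[:,:,::-1])
for n in("top","scene"):print(manip.camera_params(n))
print(manip.read_state(),manip.tip_reach)
E
```

```text
{'fovy': 49.547183430866724, 'cx': 248.95979174970105, 'cy': 191.13162051355943, 'origin': array([ 303.13727635,    9.25449757, 1524.98422002]), 'attitude': array([-2.99203945e+00,  6.19298730e-04, -1.58964655e+00])}
{'fovy': 43.730102590088144, 'cx': 253.41031533472764, 'cy': 184.47214109234213, 'origin': array([-317.00498958, -675.46712953,  976.1895485 ]), 'attitude': array([-2.27206913,  0.01407599, -0.89578799])}
{'clock': 0.1, 'joints': array([ 1.11938228e+00,  3.00470267e-01,  1.52149651e+00, -2.73388167e-05,
        1.32074060e+00, -6.66134751e-02]), 'qd': array([-0.00172828, -0.00226399, -0.00157126, -0.00121542,  0.00139574,
       -0.00076234]), 'effort': array([-4.51261394e-04, -5.32649696e+01, -3.53285372e+01,  7.09011080e-02,
        2.35970237e-02, -5.02323883e-05]), 'eef_pos': array([206.37407865, 509.57237912, 218.9225658 ]), 'eef_rot': array([-3.14047864e+00, -4.77785049e-05,  2.75679884e+00]), 'wrist_force': array([ 0.73482558, -0.21701848, -0.19245784]), 'moment': array([-0.04971779, -0.00382881, -0.02023712]), 'finger_force': 0.0, 'finger_gap': 93.90816273325879} 14.0
```

View pics/both.png

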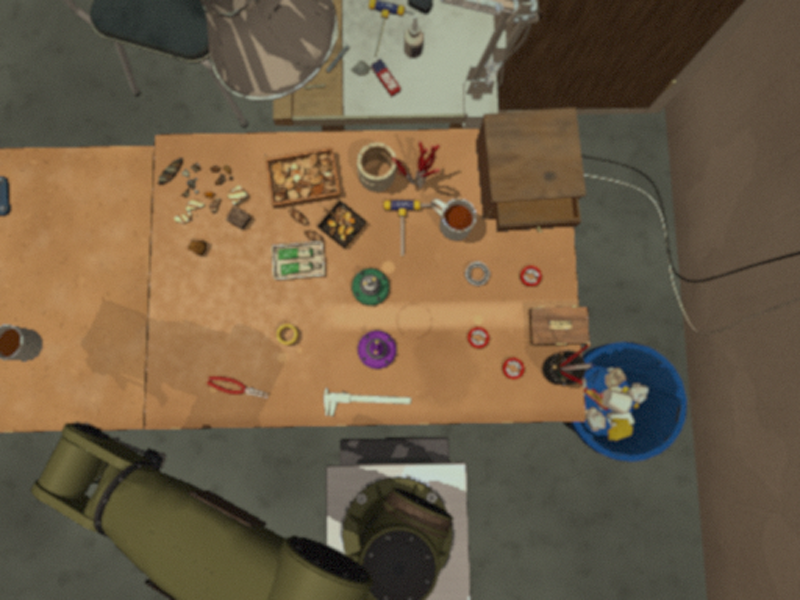

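View pics/s0.png

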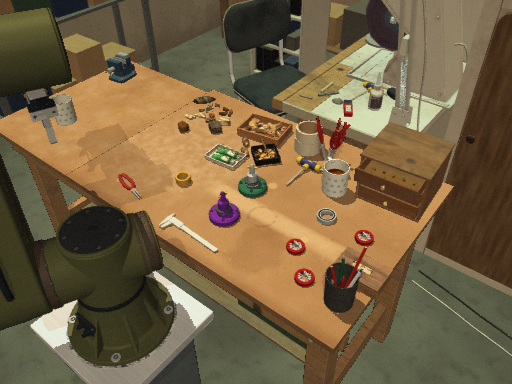

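The overview (800-px frame) shows the green stand at (371,286), the purple decoy at (377,350), the bearing at (477,274) and the spacer at (287,335). There are three cap-like things, at (479,338), (513,368) and (531,276). Image left is the robot's left (+y), so the cap at (479,338) should be the one meant. I'll confirm that in an enlarged crop.

```bash
python3 - <<'E'
from h import *
# average several frames for detail
a=np.mean([manip.camera("top") for _ in range(4)],0).astype(np.uint8)
cv2.imwrite("pics/t_avg.png",a[:,:,::-1])
def crop(u,v,w,h,s):
    c=cv2.resize(a[v:v+h,u:u+w],None,fx=s,fy=s,interpolation=cv2.INTER_CUBIC); return c
# caps+bearing region: u 285..355, v 160..245 ; stand: u 215..260 v 165..210 ; spacer u 165..205,v 195..235
A=crop(290,165,60,75,8)   # 480x600
B=crop(220,166,35,35,8)   # 280x280
C=crop(166,196,35,35,8)
im=np.zeros((600,770,3),np.uint8); im[:,:480]=A; im[:280,485:765]=B; im[300:580,485:765]=C
cv2.imwrite("pics/crop1.png",im[:,:,::-1])
hsv=cv2.cvtColor(a,cv2.COLOR_RGB2HSV)
red=((hsv[...,0]<8)|(hsv[...,0]>172))&(hsv[...,1]>150)&(hsv[...,2]>90)
n,l,s,c=cv2.connectedComponentsWithStats(red.astype(np.uint8))
for i in range(1,n):
    if s[i,4]>20: print(s[i],c[i],px2w("top",*c[i],6))
for n_,u,v,z in(("stand",371,286,20),("bear",477,274,14),("spacer",287,335,24),("cap",479,338,12)):print(n_,px2w("top",(u+.5)/1.5625-.5,(v+.5)/1.5625-.5,z))
E
```

```text
[268  91  13  18  89] [272.16853933  99.56179775] [883.89216399 -89.40047706   6.        ]
[333 170  14  13  62] [339.03225806 176.43548387] [ 580.81186612 -329.41309689    6.        ]
[299 209  14  14  64] [305.46875 216.1875 ] [ 435.38179022 -199.09213293    6.        ]
[360 221  16  13  22] [367.63636364 226.90909091] [ 391.96050577 -424.07104175    6.        ]
[322 229  14  14  65] [328.30769231 235.18461538] [ 364.66575368 -279.36189974    6.        ]
[133 241  24  11 110] [144.44545455 245.86363636] [338.76684697 388.05294153   6.        ]
stand [561.38514906  48.25679013  20.        ]
bear [ 586.43766579 -202.56613427   14.        ]
spacer [449.28930745 244.35054391  24.        ]
cap [ 434.97004023 -201.59607559   12.        ]
```

View pics/crop1.png

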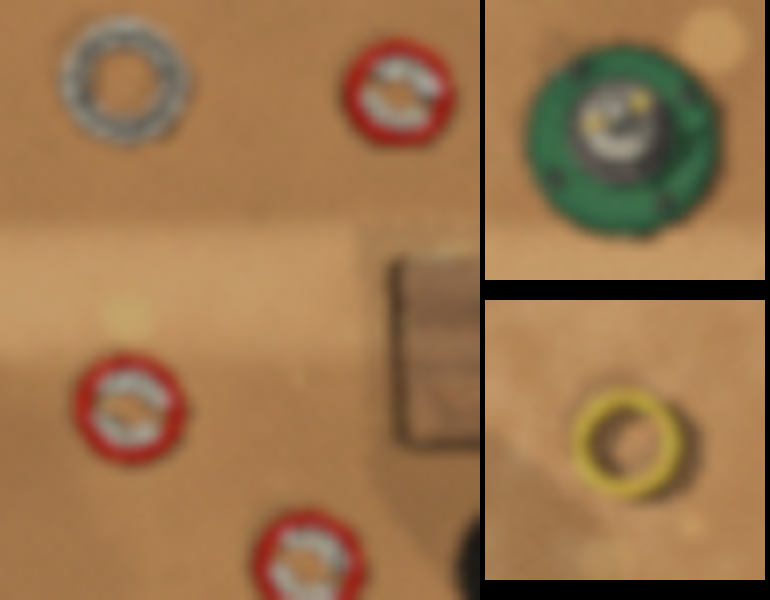

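The crop (8x) shows the cap-like things at raw pixels (306,216), (328,235) and (339,176). Only (306,216), at y≈-199, lies farthest left, so it is the one. The brass bar ends sit at crop (594,124) and (642,101). I'll cross-check the centres in the scene camera.

```bash
python3 - <<'E'
from h import *
T={"stand flange":(236.8,183.1,18),"bar_mid":(236.2,179.6,84),"bearing":(305.2,174.8,13),"spacer":(183.3,213.6,24),"cap":(305.8,215.7,11)}
for k,(u,v,z) in T.items():
    w=px2w("top",u,v,z); print(k,w.round(1),"scene px",np.round(w2px("scene",w),1))
p,q=px2w("top",233.1,181,85),px2w("top",239.2,178.1,85); print("bar",p,q,np.degrees(np.arctan2(*(p-q)[[1,0]])))
# rectify the cap / stand from averaged top image
a=cv2.imread("pics/t_avg.png")
b=np.mean([manip.camera("scene") for _ in range(4)],0).astype(np.uint8)[:,:,::-1]
def crop(u,v,w,h,s): return cv2.resize(b[v:v+h,u:u+w],None,fx=s,fy=s,interpolation=cv2.INTER_CUBIC)
im=np.zeros((600,800,3),np.uint8)
im[:300,:400]=crop(227,160,50,40,8)[:300]; im[:280,405:725]=crop(163,162,40,35,8)
im[300:580,:320]=crop(306,198,40,35,8); im[300:580,405:725]=crop(276,230,40,35,8)
cv2.imwrite("pics/crop2.png",im)
# slot direction: orange pixels inside the cap's inner disc
w0=px2w("top",305.8,215.7,6)
g=np.arange(-20,20.1,.5); best=[]
for th in range(0,180,5):
    d=np.array([np.cos(np.radians(th)),np.sin(np.radians(th)),0])
    vals=[]
    for r in (11,12,13,14,-11,-12,-13,-14):
        u,v=w2px("top",w0+d*r+[0,0,3]); vals.append(cv2.getRectSubPix(a.astype(np.float32),(1,1),(u,v))[0,0])
    m=np.mean(vals,0); best.append((m[2]-m[0],th))
print([(t,int(s)) for s,t in best])
E
```

```text
stand flange [560.9  50.   18. ] scene px [252.  183.7]
bar_mid [562.1  50.2  84. ] scene px [251.9 166.7]
bearing [ 588.  -203.1   13. ] scene px [326.1 214.7]
spacer [451.6 245.1  24. ] scene px [182.3 175.5]
cap [ 436.7 -199.7   11. ] scene px [295.1 245.2]
bar [557.13622389  61.08809305  85.        ] [567.08113089  39.50152451  85.        ] 114.7354689486399
[(0, 27), (5, 27), (10, 27), (15, 27), (20, 28), (25, 29), (30, 31), (35, 33), (40, 37), (45, 42), (50, 48), (55, 54), (60, 61), (65, 66), (70, 70), (75, 71), (80, 71), (85, 66), (90, 60), (95, 55), (100, 48), (105, 43), (110, 37), (115, 33), (120, 31), (125, 30), (130, 29), (135, 29), (140, 29), (145, 29), (150, 29), (155, 29), (160, 28), (165, 28), (170, 28), (175, 27)]
```

View pics/crop2.png

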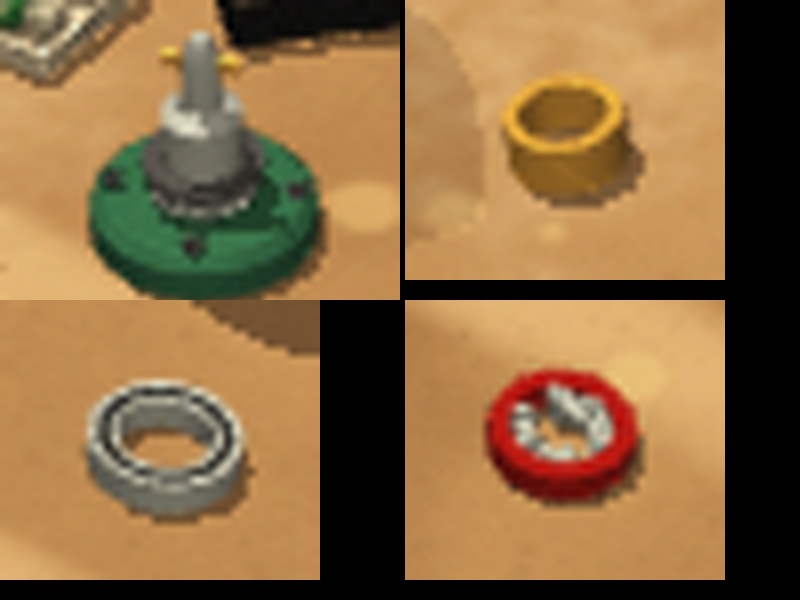

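All four positions agree between the two cameras to about 1 px. The slot lies at about 76° and the bar at about 115° in the world frame. I'll start with the bearing.

```bash
python3 -m creep '[[1,[-62.2,-51.7,0],-4.4],[1,[-62.2,-51.7,0],-4.4],[1,[-62.2,-51.7,0],-4.4],[1,[-62.2,-51.7,0],-4.4],[1,[-62.2,-51.7,0],-4.4],[1,[-62.2,-51.7,0],-4.4],[1,[-62.2,-51.7,0],-4.4],[1,[-62.2,-51.7,0],-4.4],[1,[-62.2,-51.7,0],-4.4],[1,[-62.2,-51.7,0],-4.4],[1,[-62.2,-51.7,0],-4.4],[1,[-62.2,-51.7,0],-4.4]]' 30
```

```text
clock: 1.7
eef_pos: [488.4, -16.4, 219.7]
eef_rot: [3.142, 0.001, 3.14]
wrist_force: [0.6, 0.8, 0.0]
finger_gap: 94.1
finger_force: 0.0
```

```bash
cat > go.py <<'E'
# python3 go.py x y z yaw : shift (cm) and turn (5deg units) to reach that pose from the measured one
import sys; from h import *
s=manip.read_state(); t=np.array(list(map(float,sys.argv[1:4]))); yaw=float(sys.argv[4])
M=R.from_euler('xyz',s["eef_rot"]).as_matrix()
a=(s["eef_rot"][2]-yaw+np.pi)%(2*np.pi)-np.pi
print("shift",(M.T@(t-s["eef_pos"])/10).round(2),"roll",round(np.degrees(a)/5,2),"F",s["wrist_force"].round(1),"M",s["moment"].round(2),"gap",round(s["finger_gap"],1),round(s["finger_force"],1),"pos",s["eef_pos"].round(1),s["eef_rot"].round(3),"j",s["joints"].round(2),"t",s["clock"])
E
python3 go.py 588 -203 100 3.1416
```

```text
shift [ -9.97 -18.64  11.97] roll -0.01 F [0.6 0.8 0. ] M [ 0.05  0.02 -0.05] gap 94.1 0.0 pos [488.4 -16.4 219.7] [3.142e+00 1.000e-03 3.140e+00] j [-0.11  0.16  1.69  0.    1.29 -1.68] t 1.7
```

```bash
python3 -m creep '[[1,[-10,-18.6,6],0],[1,[-10,-18.6,6],0],[1,[-10,-18.6,6],0],[1,[-10,-18.6,6],0],[1,[-10,-18.6,8],0],[1,[-10,-18.6,16],0],[1,[-10,-18.6,18],0],[1,[-10,-18.6,20.1],0],[1,[-10,-18.6,20.1],0],[1,[-10,-18.6,20.1],0]]' && python3 go.py 588 -203 18 3.1416
```

```text
clock: 2.7
eef_pos: [587.5, -200.4, 18.0]
eef_rot: [3.141, -0.001, 3.141]
wrist_force: [-0.5, 0.4, 1.0]
finger_gap: 94.1
finger_force: 0.0
shift [-0.05 -0.26  0.  ] roll -0.01 F [-0.5  0.4  1. ] M [ 0.03 -0.02 -0.02] gap 94.1 0.0 pos [ 587.5 -200.4   18. ] [ 3.141e+00 -1.000e-03  3.141e+00] j [-0.39  0.68  1.47 -0.    1.   -1.96] t 2.7
```

```bash
python3 -m creep '[[-1,[0,-0.26,0],0],[-1,[0,-0.26,0],0],[-1,[0,-0.26,0],0],[-1,[0,-0.26,0],0],[-1,[0,-0.26,0],0],[-1,[0,-0.26,0],0],[-1,[0,-0.26,0],0],[-1,[0,-0.26,0],0]]' 25 && python3 go.py 561.5 50 118 3.1416
```

```text
clock: 3.5
eef_pos: [587.7, -203.0, 18.5]
eef_rot: [3.142, 0.0, 3.141]
wrist_force: [-0.0, 1.1, 1.5]
finger_gap: 55.3
finger_force: 25.0
shift [ 2.64 25.29 -9.94] roll -0.01 F [-0.   1.1  1.5] M [ 0.26  0.07 -0.02] gap 55.3 25.0 pos [ 587.7 -203.    18.5] [3.142 0.    3.141] j [-0.39  0.68  1.46  0.    1.   -1.96] t 3.5
```

```bash
python3 -m creep '[[-1,[0,0,-5],0],[-1,[0,0,-10],0],[-1,[0.5,3,-12],0],[-1,[2.64,25.3,-12],0],[-1,[2.64,25.3,-12],0],[-1,[2.64,25.3,-12],0],[-1,[2.64,25.3,-12],0],[-1,[2.64,25.3,-12],0],[-1,[2.64,25.3,-12],0],[-1,[2.64,25.3,-12],0],[-1,[2.64,25.3,-12],0]]' && python3 go.py 561.5 50 58.5 3.1416 && python3 - <<'E'
from h import *
b=manip.camera("scene")[:,:,::-1];a=manip.camera("top")[:,:,::-1]
f=lambda i,u,v:cv2.resize(i[v:v+70,u:u+50],None,fx=8,fy=8,interpolation=2)
cv2.imwrite("pics/p3.png",np.hstack([f(b,227,130),f(a,212,145)]))
E
```

```text
clock: 4.6
eef_pos: [561.6, 48.9, 138.4]
eef_rot: [-3.141, -0.0, 3.14]
wrist_force: [0.3, -0.6, -0.8]
finger_gap: 55.4
finger_force: 25.0
shift [0.01 0.11 7.99] roll -0.02 F [ 0.3 -0.6 -0.8] M [ 0.03 -0.03  0.02] gap 55.4 25.0 pos [561.6  48.9 138.4] [-3.141 -0.     3.14 ] j [ 0.02  0.41  1.57 -0.    1.16 -1.55] t 4.6
```

View pics/p3.png

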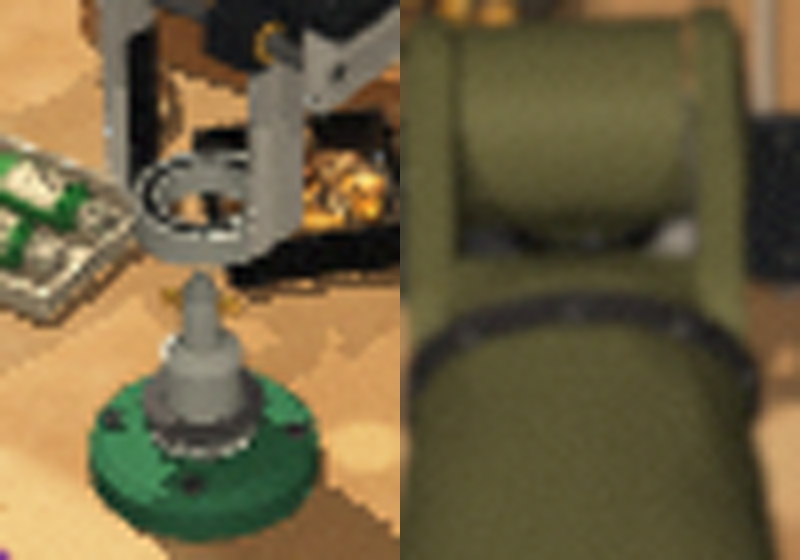

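The scene picture shows the bearing centred over the nose (ring at crop x≈203, nose at 202). Next I'll lower it.

```bash
python3 -m creep '[[-1,[0,0.1,1.5],0],[-1,[0,0.1,3],0],[-1,[0,0.1,4],0],[-1,[0,0.1,4.7],0],[-1,[0,0.1,5.3],0],[-1,[0,0.1,5.5],0]]' && python3 go.py 561.5 50 58.5 3.1416
```

```text
clock: 5.3
eef_pos: [561.4, 50.9, 83.1]
eef_rot: [-3.142, -0.0, 3.141]
wrist_force: [0.0, 0.1, -2.2]
finger_gap: 54.8
finger_force: 25.0
shift [-0.01 -0.09  2.46] roll -0.01 F [ 0.   0.1 -2.2] M [ 0.01 -0.01  0.06] gap 54.8 25.0 pos [561.4  50.9  83.1] [-3.142 -0.     3.141] j [ 0.03  0.48  1.61 -0.    1.05 -1.54] t 5.3
```

```bash
python3 -m creep '[[-1,[0,-0.09,0.5],0],[-1,[0,-0.09,1],0],[-1,[0,-0.09,1.4],0],[-1,[0,-0.09,1.8],0],[-1,[0,-0.09,2.2],0],[-1,[0,-0.09,2.5],0]]' && python3 go.py 561.5 50 55 3.1416
```

```text
clock: 5.9
eef_pos: [561.3, 50.5, 58.2]
eef_rot: [3.141, -0.0, 3.141]
wrist_force: [-2.2, 4.9, 3.7]
finger_gap: 55.7
finger_force: 25.0
shift [-0.02 -0.05  0.32] roll -0.01 F [-2.2  4.9  3.7] M [ 1.02  0.46 -0.  ] gap 55.7 25.0 pos [561.3  50.5  58.2] [ 3.141 -0.     3.141] j [ 0.02  0.51  1.63  0.    1.   -1.55] t 5.9
```

```bash
python3 -m creep '[[-1,[0.04,0.1,0.2],0],[-1,[0.04,0.1,0.3],0],[-1,[0.04,0.1,0.4],0]]' && python3 go.py 561.5 50 55 3.1416
```

```text
clock: 6.2
eef_pos: [561.0, 51.0, 54.4]
eef_rot: [-3.141, -0.0, 3.141]
wrist_force: [-3.0, -0.3, 3.9]
finger_gap: 55.3
finger_force: 25.0
shift [-0.05 -0.1  -0.06] roll -0.01 F [-3.  -0.3  3.9] M [ 0.03  0.4  -0.03] gap 55.3 25.0 pos [561.   51.   54.4] [-3.141 -0.     3.141] j [ 0.03  0.52  1.63 -0.    0.99 -1.54] t 6.2
```

Seated on the spring, with an upward force of about 4 N. Release, lift, and go to the spacer.

```bash
python3 -m creep '[[1,[0,0,0],0],[1,[0,0,0],0],[1,[0,0,0],0],[1,[0,0,0],0],[1,[0,0,-4],0],[1,[0,0,-9],0],[1,[0,0,-9],0]]' && python3 go.py 451.6 245.1 30 3.1416
```

```text
clock: 6.9
eef_pos: [563.6, 51.2, 150.9]
eef_rot: [3.141, 0.01, 3.141]
wrist_force: [-0.3, -0.6, 0.4]
finger_gap: 94.1
finger_force: 0.0
shift [11.33 19.38 11.98] roll -0.01 F [-0.3 -0.6  0.4] M [0.02 0.03 0.03] gap 94.1 0.0 pos [563.6  51.2 150.9] [3.141 0.01  3.141] j [ 0.03  0.39  1.56 -0.    1.18 -1.54] t 6.9
```

```bash
python3 -m creep '[[1,[10.95,19.4,4],0],[1,[10.95,19.4,4],0],[1,[10.95,19.4,4],0],[1,[10.95,19.4,4],0],[1,[10.95,19.4,4],0],[1,[10.95,19.4,8],0],[1,[10.95,19.4,11],0],[1,[10.95,19.4,11.9],0],[1,[10.95,19.4,11.9],0],[1,[10.95,19.4,11.9],0]]' && python3 go.py 451.6 245.1 25 3.1416
```

```text
clock: 7.9
eef_pos: [452.4, 245.4, 26.6]
eef_rot: [3.141, 0.001, 3.14]
wrist_force: [-0.1, 0.1, -0.3]
finger_gap: 94.0
finger_force: 0.0
shift [ 0.08 -0.03  0.16] roll -0.01 F [-0.1  0.1 -0.3] M [0.07 0.02 0.01] gap 94.0 0.0 pos [452.4 245.4  26.6] [3.141e+00 1.000e-03 3.140e+00] j [ 0.43  0.47  1.79  0.    0.88 -1.14] t 7.9
```

```bash
python3 -m creep '[[-1,[0.06,0,0.1],0],[-1,[0.06,0,0.1],0],[-1,[0.06,0,0.1],0],[-1,[0.06,0,0.1],0],[-1,[0.06,0,0.1],0],[-1,[0.06,0,0.1],0],[-1,[0.06,0,0.1],0],[-1,[0.06,0,0.1],0],[-1,[0.06,0,-5],0],[-1,[0.06,0,-10],0],[-1,[0.06,0,-12.2],0],[-1,[0.06,0,-12.2],0]]' && python3 go.py 561 50.8 150 3.1416
```

```text
clock: 9.1
eef_pos: [452.3, 245.8, 150.8]
eef_rot: [3.139, 0.005, 3.141]
wrist_force: [0.2, 0.3, -0.7]
finger_gap: 47.2
finger_force: 25.0
shift [-10.88 -19.49   0.09] roll -0.01 F [ 0.2  0.3 -0.7] M [0.06 0.05 0.07] gap 47.2 25.0 pos [452.3 245.8 150.8] [3.139 0.005 3.141] j [ 0.43  0.29  1.7  -0.    1.14 -1.14] t 9.1
```

```bash
python3 -m creep '[[-1,[-10.9,-19.4,0],0],[-1,[-10.9,-19.4,0],0],[-1,[-10.9,-19.4,0],0],[-1,[-10.9,-19.4,0],0],[-1,[-10.9,-19.4,0],0],[-1,[-10.9,-19.4,1],0],[-1,[-10.9,-19.4,1.5],0],[-1,[-10.9,-19.4,1.5],0],[-1,[-10.9,-19.4,1.5],0]]' && python3 go.py 561 50.8 75.6 3.1416
```

```text
clock: 10.0
eef_pos: [559.5, 52.2, 132.1]
eef_rot: [3.142, -0.001, -3.141]
wrist_force: [-0.1, -0.3, -0.9]
finger_gap: 47.5
finger_force: 25.0
shift [-0.16 -0.14  5.65] roll 0.01 F [-0.1 -0.3 -0.9] M [0.03 0.05 0.01] gap 47.5 25.0 pos [559.5  52.2 132.1] [ 3.142e+00 -1.000e-03 -3.141e+00] j [ 0.03  0.41  1.58  0.    1.15 -1.54] t 10.0
```

```bash
python3 -m creep '[[-1,[-0.13,-0.13,1],0],[-1,[-0.13,-0.13,2],0],[-1,[-0.13,-0.13,3],0],[-1,[-0.13,-0.13,3.7],0],[-1,[-0.13,-0.13,4],0],[-1,[-0.13,-0.13,4],0]]' && python3 go.py 560.8 50.8 75.6 3.1416
```

```text
clock: 10.6
eef_pos: [561.1, 49.8, 92.0]
eef_rot: [-3.142, -0.001, 3.141]
wrist_force: [-0.4, 0.4, -1.3]
finger_gap: 47.2
finger_force: 25.0
shift [0.03 0.1  1.64] roll -0.01 F [-0.4  0.4 -1.3] M [ 0.03  0.04 -0.01] gap 47.2 25.0 pos [561.1  49.8  92. ] [-3.142e+00 -1.000e-03  3.141e+00] j [ 0.02  0.46  1.61 -0.    1.07 -1.55] t 10.6
```

```bash
python3 -m creep '[[-1,[0.03,0.1,0.4],0],[-1,[0.03,0.1,0.8],0],[-1,[0.03,0.1,1.2],0],[-1,[0.03,0.1,1.5],0],[-1,[0.03,0.1,1.6],0],[-1,[0.03,0.1,1.6],0]]' && python3 go.py 560.8 50.8 75.6 3.1416
```

```text
clock: 11.2
eef_pos: [560.9, 50.8, 76.3]
eef_rot: [3.142, -0.0, 3.141]
wrist_force: [0.6, 0.0, 0.0]
finger_gap: 47.0
finger_force: 25.0
shift [ 0.01 -0.    0.07] roll -0.01 F [0.6 0.  0. ] M [-0.04  0.05  0.05] gap 47.0 25.0 pos [560.9  50.8  76.3] [ 3.142 -0.     3.141] j [ 0.03  0.49  1.62  0.    1.04 -1.54] t 11.2
```

```bash
python3 -m creep '[[1,[0,0,0],0],[1,[0,0,0],0],[1,[0,0,0],0],[1,[0,0,0],0],[1,[0,0,-4],0],[1,[0,0,-8],0],[1,[12.4,-25,-8],18],[1,[12.4,-25,-8],18],[1,[12.4,-25,-8],18],[1,[12.4,-25,-8],18],[1,[12.4,-25,-8],18],[1,[12.4,-25,-8],18]]' && python3 go.py 436.9 -199.5 60 1.5708
```

```text
clock: 12.4
eef_pos: [435.2, -201.5, 156.8]
eef_rot: [-3.142, 0.001, 2.233]
wrist_force: [0.0, 0.3, -0.3]
finger_gap: 94.2
finger_force: 0.0
shift [0.06 0.26 9.68] roll 7.59 F [ 0.   0.3 -0.3] M [-0.06 -0.01 -0.01] gap 94.2 0.0 pos [ 435.2 -201.5  156.8] [-3.142e+00  1.000e-03  2.233e+00] j [-0.51  0.21  1.79 -0.    1.14 -1.17] t 12.4
```

```bash
python3 - <<'E'
from h import *
b=manip.camera("scene")[:,:,::-1];a=manip.camera("top")[:,:,::-1]
f=lambda i,u,v:cv2.resize(i[v:v+70,u:u+50],None,fx=8,fy=8,interpolation=2)
cv2.imwrite("pics/p4.png",np.hstack([f(b,227,140),f(a,212,145)]))
E
```

```text
(no output)
```

View pics/p4.png

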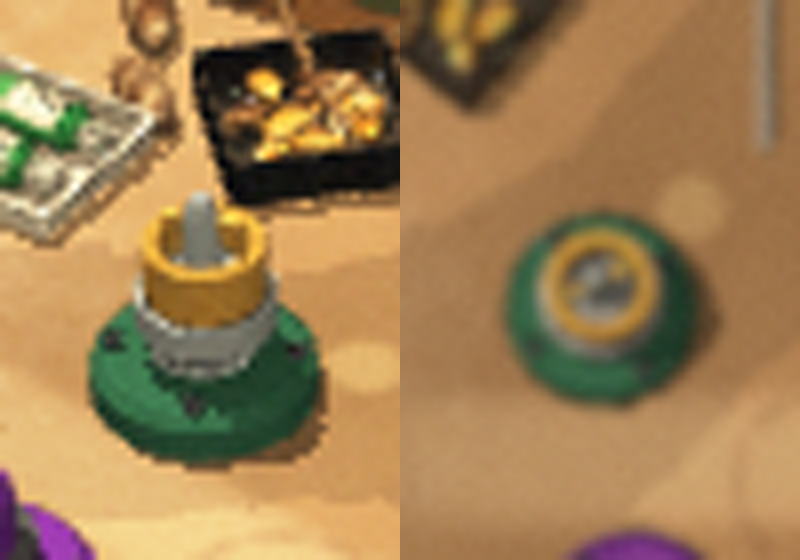

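The picture shows the bearing and spacer seated concentrically, with the bar ends at crop (575,291) and (622,268), so the bar is still at about 115°. Now the cap.

```bash
python3 -m creep '[[1,[0.06,0.2,5],7.6],[1,[0.06,0.2,5],7.6],[1,[0.06,0.2,8],7.6],[1,[0.06,0.2,9],7.6],[1,[0.06,0.2,10],7.6],[1,[0.06,0.2,12],7.6],[1,[0.06,0.2,13.5],7.6],[1,[0.06,0.2,14],7.6],[1,[0.06,0.2,14],7.6],[1,[0.06,0.2,14],7.6]]' && python3 go.py 436.9 -199.5 16.5 1.5708
```

```text
clock: 13.5
eef_pos: [438.4, -197.3, 17.1]
eef_rot: [3.141, 0.0, 1.578]
wrist_force: [0.3, -0.7, -0.5]
finger_gap: 94.0
finger_force: 0.0
shift [-0.22 -0.15  0.06] roll 0.09 F [ 0.3 -0.7 -0.5] M [-0.07  0.03  0.02] gap 94.0 0.0 pos [ 438.4 -197.3   17.1] [3.141 0.    1.578] j [-0.5   0.43  1.88  0.    0.83 -0.51] t 13.5
```

```bash
python3 -m creep '[[1,[-0.22,-0.15,0.05],0.1],[-1,[-0.22,-0.15,0.05],0.1],[-1,[-0.22,-0.15,0.05],0.1],[-1,[-0.22,-0.15,0.05],0.1],[-1,[-0.22,-0.15,0.05],0.1],[-1,[-0.22,-0.15,0.05],0.1],[-1,[-0.22,-0.15,0.05],0.1],[-1,[-0.22,-0.15,0.05],0.1],[-1,[-0.22,-0.15,0.05],0.1],[-1,[-0.22,-0.15,0.05],0.1]]' 35 && python3 go.py 560.9 50.8 125 2.251
```

```text
clock: 14.5
eef_pos: [436.5, -199.6, 16.0]
eef_rot: [-3.142, -0.0, 1.569]
wrist_force: [0.0, 0.0, -0.3]
finger_gap: 49.2
finger_force: 35.0
shift [ 25.06  12.4  -10.9 ] roll -7.82 F [ 0.   0.  -0.3] M [-0.04  0.04  0.02] gap 49.2 35.0 pos [ 436.5 -199.6   16. ] [-3.142 -0.     1.569] j [-0.51  0.43  1.88  0.    0.82 -0.5 ] t 14.5
```

```bash
python3 -m creep '[[-1,[0,0,-5],0],[-1,[0,0,-10],0],[-1,[25.05,12.4,-13],-7.8],[-1,[25.05,12.4,-13],-7.8],[-1,[25.05,12.4,-13],-7.8],[-1,[25.05,12.4,-13],-7.8],[-1,[25.05,12.4,-13],-7.8],[-1,[25.05,12.4,-13],-7.8],[-1,[25.05,12.4,-11.5],-7.8],[-1,[25.05,12.4,-11],-7.8],[-1,[25.05,12.4,-11],-7.8],[-1,[25.05,12.4,-11],-7.8]]' && python3 go.py 560.9 50.8 103 2.251 && python3 - <<'E'
from h import *
b=manip.camera("scene")[:,:,::-1]
cv2.imwrite("pics/p5.png",cv2.resize(b[130:190,222:282],None,fx=9,fy=9,interpolation=2))
E
```

```text
clock: 15.7
eef_pos: [560.9, 50.1, 126.3]
eef_rot: [3.142, 0.0, 2.249]
wrist_force: [0.3, -0.2, -1.0]
finger_gap: 49.2
finger_force: 35.0
shift [0.06 0.05 2.33] roll -0.03 F [ 0.3 -0.2 -1. ] M [-0.02 -0.04  0.01] gap 49.2 35.0 pos [560.9  50.1 126.3] [3.142 0.    2.249] j [ 0.02  0.42  1.58 -0.    1.14 -0.65] t 15.7
```

View pics/p5.png

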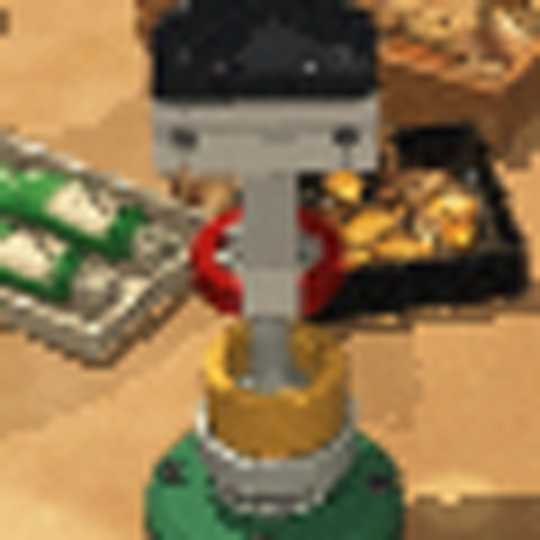

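The cap is centred over the nose (cap centre at crop x≈268, shaft at ≈272). Lower it and feel for the bar.

```bash
python3 -m creep '[[-1,[0.06,0.03,0.7],0],[-1,[0.06,0.03,1.4],0],[-1,[0.06,0.03,2],0],[-1,[0.06,0.03,2.3],0],[-1,[0.06,0.03,2.5],0],[-1,[0.06,0.03,2.7],0],[-1,[0.06,0.03,2.8],0]]' && python3 go.py 560.9 50.8 91 2.251
```

```text
clock: 16.45
eef_pos: [561.2, 51.4, 98.1]
eef_rot: [3.141, 0.001, 2.25]
wrist_force: [1.4, 1.0, 1.2]
finger_gap: 48.9
finger_force: 35.0
shift [-0.03 -0.06  0.71] roll -0.02 F [1.4 1.  1.2] M [ 0.15 -0.36  0.01] gap 48.9 35.0 pos [561.2  51.4  98.1] [3.141e+00 1.000e-03 2.250e+00] j [ 0.03  0.46  1.61  0.    1.08 -0.65] t 16.45
```

```bash
python3 -m creep '[[-1,[-0.02,-0.04,0.2],0],[-1,[-0.02,-0.04,0.4],0],[-1,[-0.02,-0.04,0.6],0],[-1,[-0.02,-0.04,0.75],0],[-1,[-0.02,-0.04,0.75],0]]' && python3 go.py 560.9 50.8 82 2.251
```

```text
clock: 16.95
eef_pos: [561.2, 51.1, 90.6]
eef_rot: [3.14, 0.001, 2.25]
wrist_force: [5.9, 2.8, 0.0]
finger_gap: 48.8
finger_force: 35.0
shift [-0.   -0.04  0.86] roll -0.02 F [5.9 2.8 0. ] M [ 0.47 -1.16  0.04] gap 48.8 35.0 pos [561.2  51.1  90.6] [3.14e+00 1.00e-03 2.25e+00] j [ 0.03  0.47  1.61  0.    1.06 -0.65] t 16.95
```

The cap dropped past the bar with no vertical resistance. Press against the spring, easing the lateral load.

```bash
python3 -m creep '[[-1,[0,0.06,0.15],0],[-1,[0,0.06,0.3],0],[-1,[0,0.06,0.5],0],[-1,[0,0.06,0.7],0],[-1,[0,0.06,0.88],0],[-1,[0,0.06,0.88],0]]' 45 && python3 go.py 560.9 50.8 82 1.181
```

```text
clock: 17.55
eef_pos: [561.4, 51.2, 82.0]
eef_rot: [3.141, 0.001, 2.249]
wrist_force: [1.4, -0.7, 8.1]
finger_gap: 48.5
finger_force: 45.0
shift [-0.   -0.06 -0.  ] roll 12.24 F [ 1.4 -0.7  8.1] M [-0.04 -0.31 -0.05] gap 48.5 45.0 pos [561.4  51.2  82. ] [3.141e+00 1.000e-03 2.249e+00] j [ 0.03  0.48  1.62 -0.    1.05 -0.65] t 17.55
```

```bash
python3 -m creep '[[-1,[0,0,0.15],0],[-1,[0,0,0.25],0],[-1,[0,0,0.3],0],[-1,[0,0,0.3],0]]' && python3 go.py 560.9 50.8 79 1.181
```

```text
clock: 17.95
eef_pos: [561.4, 51.2, 79.3]
eef_rot: [3.141, 0.001, 2.249]
wrist_force: [0.1, 0.1, 9.3]
finger_gap: 48.9
finger_force: 45.0
shift [ 0.   -0.06  0.03] roll 12.24 F [0.1 0.1 9.3] M [-0.09 -0.09  0.  ] gap 48.9 45.0 pos [561.4  51.2  79.3] [3.141e+00 1.000e-03 2.249e+00] j [ 0.03  0.48  1.62 -0.    1.04 -0.65] t 17.95
```

```bash
python3 -m creep '[[-1,[0,0,0.1],0],[-1,[0,0,0.1],0],[-1,[0,0,0.1],0]]' && python3 go.py 560.9 50.8 79 1.181; python3 -m creep '[[-1,[0,0,0.1],0],[-1,[0,0,0.1],0],[-1,[0,0,0.1],0]]' && python3 go.py 560.9 50.8 79 1.181
```

```text
clock: 18.25
eef_pos: [561.5, 51.1, 78.9]
eef_rot: [3.141, 0.001, 2.249]
wrist_force: [-1.4, -1.3, 14.2]
finger_gap: 48.6
finger_force: 45.0
shift [ 0.01 -0.07 -0.01] roll 12.24 F [-1.4 -1.3 14.2] M [-0.14  0.35  0.09] gap 48.6 45.0 pos [561.5  51.1  78.9] [3.141e+00 1.000e-03 2.249e+00] j [ 0.03  0.48  1.62 -0.    1.04 -0.65] t 18.25
clock: 18.55
eef_pos: [561.7, 51.1, 78.8]
eef_rot: [3.14, 0.002, 2.25]
wrist_force: [-5.2, -0.1, 24.7]
finger_gap: 48.8
finger_force: 45.0
shift [ 0.03 -0.08 -0.02] roll 12.25 F [-5.2 -0.1 24.7] M [-0.33  1.13  0.01] gap 48.8 45.0 pos [561.7  51.1  78.8] [3.14e+00 2.00e-03 2.25e+00] j [ 0.03  0.48  1.62 -0.    1.04 -0.65] t 18.55
```

The solid stop is at TCP z≈79, as expected for 11 mm. Back off to about 9 mm pressed and turn 61.3°.

```bash
python3 -m creep '[[-1,[0,-0.03,-0.4],0],[-1,[0,-0.03,-0.4],0],[-1,[0,-0.03,-0.4],1.2],[-1,[0,-0.03,-0.4],2.6],[-1,[0,-0.03,-0.4],4]]' && python3 go.py 561.1 51 81 1.181
```

```text
clock: 19.05
eef_pos: [560.9, 51.0, 81.2]
eef_rot: [3.141, 0.0, 1.896]
wrist_force: [0.2, 0.7, 9.2]
finger_gap: 48.6
finger_force: 45.0
shift [-0.    0.02  0.02] roll 8.19 F [0.2 0.7 9.2] M [-0.04 -0.01  0.14] gap 48.6 45.0 pos [560.9  51.   81.2] [3.141 0.    1.896] j [ 0.03  0.48  1.62 -0.    1.04 -0.3 ] t 19.05
```

```bash
python3 -m creep '[[-1,[0,0,0],1.4],[-1,[0,0,0],2.8],[-1,[0,0,0],4.2],[-1,[0,0,0],5.6],[-1,[0,0,0],7],[-1,[0,0,0],8.2],[-1,[0,0,0],8.2],[-1,[0,0,0],8.2]]' && python3 go.py 561 51 86 1.181
```

```text
clock: 19.85
eef_pos: [560.9, 51.0, 81.2]
eef_rot: [3.141, -0.0, 1.184]
wrist_force: [-0.1, -0.2, 9.9]
finger_gap: 49.0
finger_force: 45.0
shift [ 0.    0.01 -0.48] roll 0.04 F [-0.1 -0.2  9.9] M [-0.04  0.07 -0.15] gap 49.0 45.0 pos [560.9  51.   81.2] [ 3.141 -0.     1.184] j [ 0.03  0.48  1.62 -0.    1.04  0.41] t 19.85
```

```bash
python3 -m creep '[[-1,[0,0,-0.15],0],[-1,[0,0,-0.25],0],[-1,[0,0,-0.35],0],[-1,[0,0,-0.35],0]]' && python3 go.py 561 51 86 1.181; python3 -m creep '[[-1,[0,0,-0.15],0],[-1,[0,0,-0.15],0],[-1,[0,0,-0.15],0]]' && python3 go.py 561 51 86 1.181
```

```text
clock: 20.25
eef_pos: [560.9, 51.0, 84.5]
eef_rot: [3.141, 0.0, 1.185]
wrist_force: [1.3, 0.5, 6.1]
finger_gap: 48.5
finger_force: 45.0
shift [ 0.01  0.01 -0.15] roll 0.04 F [1.3 0.5 6.1] M [-0.08 -0.12 -0.1 ] gap 48.5 45.0 pos [560.9  51.   84.5] [3.141 0.    1.185] j [ 0.03  0.47  1.62 -0.    1.05  0.41] t 20.25
clock: 20.55
eef_pos: [560.9, 51.0, 85.8]
eef_rot: [3.141, 0.0, 1.185]
wrist_force: [1.8, -0.1, 5.6]
finger_gap: 48.8
finger_force: 45.0
shift [ 0.01  0.01 -0.02] roll 0.04 F [ 1.8 -0.1  5.6] M [-0.06 -0.2  -0.06] gap 48.8 45.0 pos [560.9  51.   85.8] [3.141 0.    1.185] j [ 0.03  0.47  1.61 -0.    1.05  0.41] t 20.55
```

It rose past the rib level (83) with the spring still pushing. Check that the bar stops it at about 86.

```bash
python3 -m creep '[[-1,[0,0,-0.1],0],[-1,[0,0,-0.1],0],[-1,[0,0,-0.1],0]]' && python3 go.py 561 51 86 1.181
```

```text
clock: 20.85
eef_pos: [560.8, 51.0, 86.2]
eef_rot: [-3.141, 0.0, 1.185]
wrist_force: [5.5, -0.3, -3.8]
finger_gap: 49.1
finger_force: 45.0
shift [0.01 0.02 0.02] roll 0.04 F [ 5.5 -0.3 -3.8] M [-0.21 -0.99  0.04] gap 49.1 45.0 pos [560.8  51.   86.2] [-3.141  0.     1.185] j [ 0.03  0.47  1.61 -0.    1.06  0.41] t 20.85
```

It stops at 86.2, where the bar should be in the groove. Release, lift, back away and look.

```bash
python3 -m creep '[[-1,[0,0.03,0.06],0],[-1,[0,0.03,0.06],0],[1,[0,0.03,0.06],0],[1,[0,0.03,0.06],0],[1,[0,0.03,0.06],0],[1,[0,0.03,0.06],0],[1,[0,0.03,0.06],0],[1,[0,0.03,-4],0],[1,[0,0.03,-9],0],[1,[0,0.03,-9],0],[1,[0,0.03,-9],0]]' 20 && python3 go.py 400 250 200 1.181
```

```text
clock: 21.95
eef_pos: [561.4, 51.0, 177.4]
eef_rot: [3.14, -0.001, 1.185]
wrist_force: [0.0, -0.3, -0.5]
finger_gap: 94.2
finger_force: 0.0
shift [ 12.36 -22.44  -2.29] roll 0.04 F [ 0.  -0.3 -0.5] M [-0.09  0.07 -0.03] gap 94.2 0.0 pos [561.4  51.  177.4] [ 3.140e+00 -1.000e-03  1.185e+00] j [ 0.03  0.37  1.53 -0.    1.24  0.41] t 21.95
```

```bash
python3 -m creep '[[1,[12.4,-22.4,-2],0],[1,[12.4,-22.4,-2],0],[1,[12.4,-22.4,-2],0],[1,[12.4,-22.4,-2],0],[1,[12.4,-22.4,-2],0],[1,[12.4,-22.4,-2],0],[1,[12.4,-22.4,-2],0]]' && python3 - <<'E'
from h import *
b=np.mean([manip.camera("scene") for _ in range(4)],0)[:,:,::-1].astype(np.uint8);a=np.mean([manip.camera("top") for _ in range(4)],0)[:,:,::-1].astype(np.uint8)
f=lambda i,u,v:cv2.resize(i[v:v+50,u:u+40],None,fx=10,fy=10,interpolation=2)
cv2.imwrite("pics/p6.png",np.hstack([f(b,232,150),f(a,217,160)]))
for z in(82,74,86):print(z,w2px("scene",[560.9,50.8,z]),w2px("top",[560.9,50.8,z]))
E
```

```text
clock: 22.65
eef_pos: [399.4, 250.8, 195.8]
eef_rot: [-3.141, 0.001, 1.187]
wrist_force: [0.3, -0.3, -0.0]
finger_gap: 94.1
finger_force: 0.0
82 [np.float64(251.49182251018706), np.float64(167.3791143811325)] [np.float64(236.0395194763216), np.float64(180.04016994681342)]
74 [np.float64(251.53572878118814), np.float64(169.4528914532394)] [np.float64(236.1103019732232), np.float64(180.43636625217707)]
86 [np.float64(251.46975174937907), np.float64(166.3366701770581)] [np.float64(236.0038408304728), np.float64(179.84046312260628)]
```

View pics/p6.png

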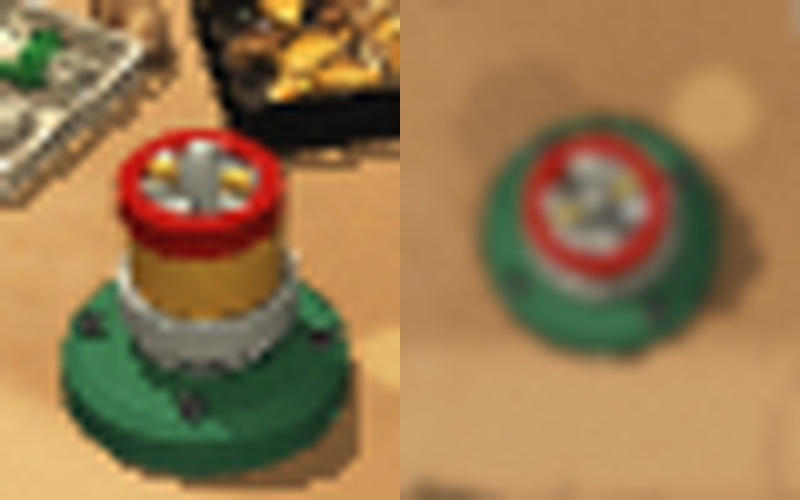

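The picture shows the red cap level on the spacer. Both brass bar ends are visible in the recess, at crop (160,172) and (235,178), and the dark slot line is turned well away from them. The robot is clear, so I'll hand it in.

```bash
python3 -c "
from cell import manip
print(manip.sign_off())"
```

```text
the job is handed in; nothing more can be done
None
```

The spindle is back together: bearing, spacer and cap are on in that order, with the bar in the cap's grooves by feel and by picture. I handed it in at about 23 s; the highest spindle force I read was about 25 N, and I never touched the driver or the pliers.

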